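Load a name-plate blank under the spring clip of an engraving fixture

TASK

Load the name-plate blank into the engraving fixture: with one fingertip press the clip's red thumb bar down and keep it down, so that the jaw is raised and does not rub on the brass, while the other fingertip pushes the blank along its channel, beneath the jaw, until it is fully home against the end stop. Only then let the thumb bar up, so that the jaw clamps the blank, and move clear. The blank is pushed, never picked up, and the tools and the jar around the fixture are left alone.

Things in the scene. Friction and masses are not known exactly. Their poses are not given: they have to be found in the camera images.
- fixture: Engraving fixture fixed to the bench: aluminium base 200 x 150 x 12 mm. Origin: centre of its underside, on the bench; x: the direction in which the blank is pushed, y: towards the clip's thumb bar, z up. Two brackets (x -79 and +68, y 22 mm) carry the clip's hinge rod, along x at y 22 mm, 20 mm above the bench. Nothing on it stands over 36 mm above the bench (clip shut; raised, 50 mm).
- channel (a point): Point on the bed of the fixture's channel, at its open -x end: fixture (-98, -22, 15) mm; axes as the fixture's. The flat bed runs 165 mm along x, 15 mm above the bench, to x = 67 mm; dark guide rails 52 mm apart, 7 mm above the bed, line it from x -83 to +67 mm, centred on this point's y.
- stop_face (a point): Middle of the end stop's face, at which the blank's front edge must arrive: fixture (72, -22, 21) mm, the face looking to -x; axes as the fixture's. The stop stands 10 mm above the channel bed.
- blank: Name-plate blank: 66 x 46 x 1 mm polished brass on a hardwood carrier, 70 (x) x 50 (y) x 12 mm in all, about 60 g, loose in the channel with 1 mm play each side. Origin: centre of its underside; rear edge 35 mm to -x, front edge 35 mm to +x. It starts 30 to 50 mm short of the stop, its front edge 7 to 27 mm before the jaw, which bars the way. Home: origin at fixture x = 37 mm.
- clip (a joint): Angle of the spring clip about its hinge rod. 0 = shut, jaw 5 mm above the channel bed; grows as the thumb bar is pressed, to its stop at 0.40 rad. The jaw just clears the blank at 0.25, is well raised from 0.30, rests at about 0.24 when clamping the blank. It springs shut when let go. Pressing at 24 mm from the rod takes about 2 N at first, 5 N at the stop.
- thumb_bar (a point): Centre of the top of the red thumb bar (moves with the clip). Bar 110 mm long (fixture x -65 to +45; this point x -10) and 24 mm wide (12 to 36 mm from the hinge rod; this point 24 mm, y about 45). Smooth: a fingertip can slide along it while pressing. Shut: sloping up outwards 0.22 rad, this point 26.5 mm above the bench; at the stop: down 0.18 rad, 17 mm. Axes: the fixture's when shut.
- jaw_tip (a point): Middle of the underside of the steel jaw's lip, 12 (x) x 5 (y) mm, at fixture x = 55, y = -10 mm; 20 mm above the bench when shut, 32 mm fully raised. Axes: the fixture's when shut.
- mallet: Small wooden mallet lying on the bench, to be left alone: head 44 mm in diameter and 75 mm long, handle 150 mm long towards its -x. Origin: on the bench below the middle of the head.
- mandrel: Stepped brass ring mandrel standing on the bench, 38 mm in diameter at the foot, 85 mm tall, to be left alone. Origin: centre of its foot.
- jar: Glass jar with a white lid standing on the bench, 48 mm in diameter, 55 mm tall, to be left alone. Origin: centre of its underside.
- graver: Graver (pointed hand tool with a wooden handle) lying on the bench, 130 mm long, to be left alone. Origin: below its middle.
Things that resemble listed ones, but are neither listed nor needed, are in the scene too. There is more than one size of the blank; the job needs the largest.

How it is judged (in metres and radians):
On the way, in this order (a step that is already met when the one before it is completed fails the run):
1. the thumb bar is held down, jaw raised, with the blank still before the jaw (value of joint clip above 0.27 rad and x of blank in the frame of fixture below 0.016 m), for 0.1 s.
2. the blank is fully home against the end stop while the jaw is still held raised (value of joint clip above 0.27 rad and x of blank in the frame of fixture above 0.0345 m), for 0.1 s.
At the end, for the whole second after the job is handed in: The blank lies flat in the channel, within 2.5 mm of fully home against the end stop, at rest, and the clip has been let go so that its jaw rests on the brass (clip angle 0.20 to 0.265 rad) (x of blank in the frame of fixture between 0.0345 and 0.039 m and z of blank in the frame of fixture below 0.0165 m and angle between blank's own z axis and vertical below 0.03 rad and value of joint clip between 0.2 and 0.265 rad and linear speed of blank below 0.01 m/s); the robot touches nothing.
It fails at once if the jaw comes down on the blank, or rubs on its brass, before the blank is home (clip angle under 0.25 rad with the front edge under the jaw and more than 4 mm short of the stop) (value of joint clip below 0.25 rad and x of blank in the frame of fixture between 0.017 and 0.033 m).
It fails at once if the blank is picked up or tipped (more than 6 mm off the channel bed or 0.15 rad) (z of blank in the frame of fixture above 0.021 m or angle between blank's own z axis and vertical above 0.15 rad).
It fails at once if a tool or jar beside the fixture is moved by more than 15 mm or knocked over (distance of any of mallet, mandrel, jar, graver from where it was at the start of the episode above 0.015 m or angle between any of mandrel, jar's own z axis and vertical above 0.3 rad).
It also fails if it takes over 45 s, if anything falls off the work surface, if the arm or the gripper's body presses on something with over 40 N, if the wrist force passes 120 N, or if a joint passes its speed limit or range.

ROBOT

A 7-joint arm with a two-finger parallel gripper is mounted at the origin on the work surface. World frame = base frame: x ahead of the robot, y to its left, z up, the work surface at z = 0. Lengths are in m, angles in degrees, forces in N, time in s.
With the tool pointing down it reaches from about 0.35 to 0.9 m from the base axis. Payload 8.1 kg.
Tool frame: the origin (TCP) lies on the mounting face of the last link; the fingertips stand 173 mm ahead of it and the grasp point (between the pads) lies 155 mm ahead of it; z points along the fingers, y is the line along which they close (so a half turn about z gives the same grasp; the last joint's range is limited). The gripper opens to 85 mm and grips with 20 to 120 N. Pads are 22 mm wide; open, the fingers measure 114 mm over their backs; the gripper's body (76 mm by 85 mm) begins 54 mm behind the grasp point. The pads swing forward as they close: fully open they stand 13 mm farther back than shut.
Start: joints at [-74.003, 24.895, 1.432, 90.138, -0.665, 64.973, -4.303], TCP at [0.233, 0.58, 0.405] pointing down, gripper open.
Joint ranges: [-149.89, 149.89], [-25.12, 119.58], [-72.63, 75.52], [4.76, 147.25], [-75.54, 255.54], [6.69, 114.76], [-157.13, 157.13]. Speed limits (degrees/s): [127.2, 127.2, 172.46, 172.46, 180, 180, 180].

INTERFACE

Orientations are given as a 3x3 rotation matrix whose columns are the frame's x, y, z axes.
In Python, from bench import manip gives the robot as it stands. The module is installed in compiled form; this text tells all that it offers.
- The arm moves only by the tool apply_moves, never from a script. Its argument "motion" is a list of rows, each an object with "hand": the closure, from 0 (fully open) to 1 (shut); "translation": the shift along the tool's x, y, z in units of 30 mm (1.0 is 30 mm), a list of three; "turn": the turn about the tool's z in units of 5 degrees (1.0 is 5 degrees). In form: [{"hand": hand, "translation": [x, y, z], "turn": turn}, ...]. A call has 1 to 20 rows; each row is the pose to reach, as a shift and turn from the pose commanded when the call began, along the tool's axes at that moment; what a row does not reach only later rows make up. A row lasts 1/10 s, in which the tool goes at most 50 mm and 8.59 degrees, less where a joint would pass 70% of its speed; a pose out of reach is approached as far as the arm can. A call with a gripper value outside its range is refused whole. The fingers move at their own pace and stop on an object; the grip force is fixed at half the most. Time passes only in rows, so rows that repeat a pose let the fingers close. It gives the time, the measured TCP pose, the force, the opening and the grip force at its end, in the units of the state.
- manip.state(): the state, without advancing time (a new reading comes with each control period).
- manip.capture(name): name is "side" or "top"; returns (picture, depth): 400x640x3 uint8, red, green, blue; 400x640 float32, m along the optical axis (not along the pixel's ray), 0 where there is no reading.
- manip.camera_params(name): a dict with "K" (3x3 intrinsics, pixels), "pose" (4x4, takes a point from camera to world coordinates). Camera axes: x right, y up, looking along -z (the intrinsics and any distortion apply to the point x, -y, -z); pixel columns grow to the right and rows downward; lengths in m; the calibration is good to about 2 mm. A picture is of the moment at which its call begins. camera_params takes no time and is no camera call.
- manip.job_done(): hands the job in; it is judged then, once.
The state is a dict: "t": time; "qpos": joint angles; "joint_velocities": joint speeds; "tau": joint torques, N m; "position": TCP position; "tool_rot": TCP orientation; "ft_force": force on the tool from outside, world axes, zero at the start; "torque": the same for the moment, N m; "width": opening from 0.0 (shut) to 1.0 (fully open); "grasp_force": force on a finger pad.
Only numpy, scipy, OpenCV 4.12 (cv2) and the standard library are available. Lean on these libraries where they do the work, as an engineer would, in place of code of your own. Each camera call takes 0.05 s, during which the arm holds its last target. There are 200 camera calls.

## Working session

There is one attempt and no reset: what is moved stays moved. The work goes in short steps, Python scripts to look and compute and a tool call to move; the robot and the scene stay as the last step left them, time stands still between calls to the robot, and variables do not carry over. Pictures are saved under pics/ and viewed, at most 10 in all, crops included, and the job is handed in when it is done.

Besides the shell and the picture viewer there is one more tool, called after "Request:" by a JSON object that holds its "fn" and its "kwargs". apply_moves: Moves the arm, as the interface text tells. Its arguments: {"type":"object","properties":{"motion":{"type":"array","items":{"type":"object","properties":{"hand":{"type":"number"},"translation":{"type":"array","items":{"type":"number"}},"turn":{"type":"number"}}}}},"required":["motion"]}

```bash
mkdir -p pics; cat > h.py <<'E'
import numpy as np,cv2
from bench import manip
def ray(n,u,v,z):
    c=manip.camera_params(n);K=np.array(c["K"]);P=np.array(c["pose"])
    d=np.linalg.inv(K)@[u,v,1.];d=P[:3,:3]@[d[0],-d[1],-d[2]];o=P[:3,3]
    return o+d*(z-o[2])/d[2]
def snap(n,f):
    p,d=manip.capture(n);cv2.imwrite('pics/'+f+'.png',p[:,:,::-1]);np.save('pics/'+f+'.npy',d);return p,d
def cloud(n,d):
    c=manip.camera_params(n);K=np.array(c["K"]);P=np.array(c["pose"])
    v,u=np.mgrid[:400,:640];q=np.stack([u,v,np.ones_like(u)],-1)@np.linalg.inv(K).T
    q=q*d[...,None]*[1,-1,-1];return q@P[:3,:3].T+P[:3,3]
E
python3 - <<'E'
from h import *
for n in("side","top"):
    p,d=snap(n,n+"0");c=manip.camera_params(n);print(n,c.keys(),np.round(c["K"],1).tolist(),np.round(c["pose"],3).tolist())
s=manip.state();print(s)
E
```

```text
side dict_keys(['K', 'pose']) [[441.5, 0.0, 314.8], [0.0, 441.5, 204.2], [0.0, 0.0, 1.0]] [[0.974, 0.163, -0.158, 0.45], [-0.226, 0.653, -0.723, -0.61], [-0.015, 0.74, 0.673, 0.667], [0.0, 0.0, 0.0, 1.0]]
top dict_keys(['K', 'pose']) [[506.3, 0.0, 322.6], [0.0, 506.3, 199.6], [0.0, 0.0, 1.0]] [[0.01, 0.981, -0.193, 0.376], [-0.999, 0.003, -0.037, 0.014], [-0.035, 0.194, 0.98, 1.071], [0.0, 0.0, 0.0, 1.0]]
{'t': 0.1, 'qpos': array([-74.00397345,  24.93161016,   1.43119068,  90.18391821,
        -0.6648167 ,  64.97436438,  -4.3031246 ]), 'joint_velocities': array([ 0.12289757, -0.15368408,  0.10765615, -0.1292734 ,  0.07752891,
        0.04428346,  0.0317219 ]), 'tau': array([ 4.41553988e-03, -6.71752739e+01,  1.02911465e+00, -3.16903639e+01,
        1.59805489e-02,  7.30610031e-03, -6.42661519e-06]), 'position': array([0.23281094, 0.57979077, 0.40401335]), 'tool_rot': array([[-9.27972136e-01,  3.72649363e-01, -4.09154418e-04],
       [ 3.72649565e-01,  9.27971143e-01, -1.36381059e-03],
       [-1.28539657e-04, -1.41804945e-03, -9.99998986e-01]]), 'ft_force': array([-0.05215969,  0.56372153,  0.39123657]), 'torque': array([ 0.03027974, -0.01361601, -0.05415392]), 'grasp_force': 0.0, 'width': 1.001303470883216}
```

View pics/top0.png

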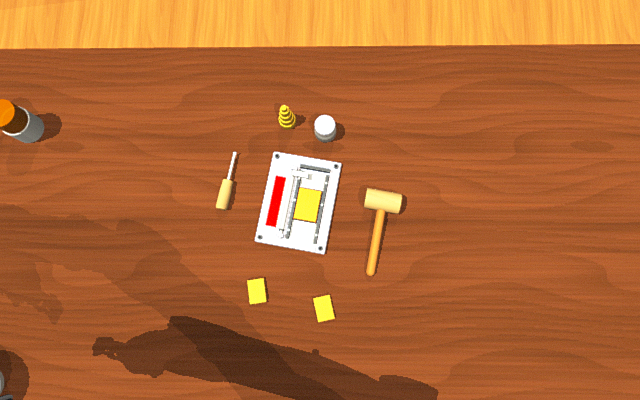

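View pics/side0.png

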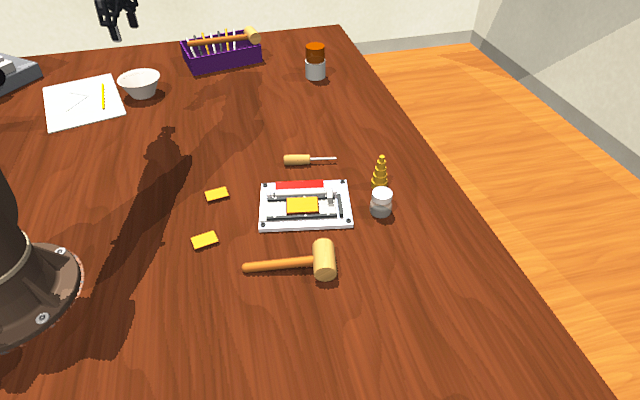

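Top view: fixture near (300,203), red bar at (276,201), largest blank at (308,205), +x up and slightly right; the graver is at (226,185) and the mallet at (380,215). The side view shows the same layout. Next I'll measure the positions.

```bash
cat > m.py <<'E'
from h import *
def comps(p,name,roi):
    hsv=cv2.cvtColor(p,cv2.COLOR_RGB2HSV);H,S,V=[hsv[...,i].astype(int) for i in range(3)]
    m={'red':((H<6)|(H>174))&(S>190)&(V>120),'brass':(abs(H-27)<6)&(S>150)&(V>120),'white':(S<45)&(V>150)}[name].astype(np.uint8)
    k=np.zeros_like(m);k[roi[1]:roi[3],roi[0]:roi[2]]=1;m*=k
    if name=='white': m=cv2.morphologyEx(m,cv2.MORPH_CLOSE,np.ones((15,15)))
    c=max(cv2.findContours(m,0,2)[0],key=cv2.contourArea);return c[:,0,:].astype(float)
R={'top':(250,145,346,260),'side':(252,172,360,236)}
def rect(n,f,name,z):
    c=comps(cv2.imread(f'pics/{f}.png')[:,:,::-1].copy(),name,R[n])
    w=np.array([ray(n,u,v,z)[:2] for u,v in c]);(c0,s,a)=cv2.minAreaRect((w*1000).astype(np.float32));return np.round(c0,1),np.round(s,1),round(a,1)
E
python3 - <<'E'
from m import *
for n in R:
    for name,z in(('white',.012),('red',.0265),('brass',.027)): print(n,name,*rect(n,n+'0',name,z))
E
```

```text
top white [581.4 105.9] [151.8 201.7] 79.8
top red [579.8 152.5] [ 20.2 106.1] 79.8
top brass [572.5  85.6] [45.9 66.1] 80.0
side white [582.3 100.8] [161.  200.5] 79.9
side red [596.1 151.2] [24.9 74.4] 75.9
side brass [573.3  84.7] [45.8 64.2] 80.2
```

Request:
{"fn": "apply_moves", "kwargs": {"motion": [{"hand":0.38,"translation":[-14.73,-10.34,0],"turn":-2.36},{"hand":0.38,"translation":[-14.73,-10.34,0],"turn":-2.36},{"hand":0.38,"translation":[-14.73,-10.34,0],"turn":-2.36},{"hand":0.38,"translation":[-14.73,-10.34,0],"turn":-2.36},{"hand":0.38,"translation":[-14.73,-10.34,0],"turn":-2.36},{"hand":0.38,"translation":[-14.73,-10.34,0],"turn":-2.36},{"hand":0.38,"translation":[-14.73,-10.34,0],"turn":-2.36},{"hand":0.38,"translation":[-14.73,-10.34,0],"turn":-2.36},{"hand":0.38,"translation":[-14.73,-10.34,0],"turn":-2.36},{"hand":0.38,"translation":[-14.73,-10.34,0],"turn":-2.36},{"hand":0.38,"translation":[-14.73,-10.34,0],"turn":-2.36},{"hand":0.38,"translation":[-14.73,-10.34,0],"turn":-2.36},{"hand":0.38,"translation":[-14.73,-10.34,0],"turn":-2.36},{"hand":0.38,"translation":[-14.73,-10.34,4.8],"turn":-2.36},{"hand":0.38,"translation":[-14.73,-10.34,4.8],"turn":-2.36},{"hand":0.38,"translation":[-14.73,-10.34,4.8],"turn":-2.36},{"hand":0.38,"translation":[-14.73,-10.34,4.8],"turn":-2.36},{"hand":0.38,"translation":[-14.73,-10.34,4.8],"turn":-2.36}]}}

```text
t: 1.9
position: [0.527, 0.1286, 0.2611]
tool_rot: [[-0.985, 0.173, -0.002], [0.173, 0.985, -0.0], [0.002, -0.0, -1.0]]
ft_force: [1.3, -0.2, -0.0]
width: 0.619
grasp_force: 0.0
```

```bash
python3 - <<'E'
from h import *
O=np.array([.5815,.1059]);ex=np.array([.9845,-.1754]);ey=np.array([.1754,.9845])
p,d=snap("side","side1");w=cloud("side",d)
s=manip.state();print(s['position'],s['ft_force'],s['width'])
r=(w[...,:2]-O);X=r@ex;Y=r@ey;Z=w[...,2]
m=(d>0)&(abs(X+.057)<.06)&(abs(Y-.0115)<.08)&(Z>.055)&(Z<.115)
for a,b in((-.08,.0115),(.0115,.09)):
    k=m&(Y>a)&(Y<b);print(k.sum(),'x',np.percentile(X[k],[2,50,98]).round(4),'y',np.percentile(Y[k],[2,50,98]).round(4),'z',np.percentile(Z[k],[1,3,10]).round(4))
    v,u=np.where(k);print(u.min(),u.max(),v.min(),v.max())
t,_=snap("top","top1")
cv2.imwrite('pics/s1c.png',cv2.resize(p[90:250,210:370,::-1],None,fx=3.5,fy=3.5,interpolation=2))
E
```

```text
[0.52783456 0.12848638 0.26242486] [ 0.30941478 -0.07297006  1.70771653] 0.6216989177767402
84 x [-0.0689 -0.0577 -0.0476] y [-0.0291 -0.0225 -0.0179] z [0.0916 0.0928 0.0938]
269 279 171 181
7 x [-0.0492 -0.0488 -0.0483] y [0.0367 0.0383 0.0402] z [0.0956 0.0957 0.0963]
279 279 157 163
```

View pics/s1c.png

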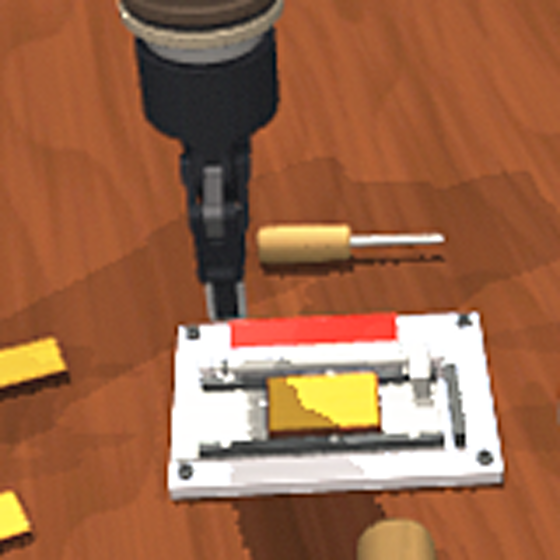

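The near finger spans fixture x -69 to -47 mm, 6 mm behind the blank's rear edge, and is centred in the channel. The tip is about 170 mm ahead of the TCP. Next I'll lower the hand and press the bar.

Request:
{"fn": "apply_moves", "kwargs": {"motion": [{"hand":0.38,"translation":[0,0,0.8],"turn":0},{"hand":0.38,"translation":[0,0,1.5],"turn":0},{"hand":0.38,"translation":[0,0,1.9],"turn":0},{"hand":0.38,"translation":[0,0,2.1],"turn":0},{"hand":0.38,"translation":[0,0,2.2],"turn":0},{"hand":0.38,"translation":[0,0,2.3],"turn":0},{"hand":0.38,"translation":[0,0,2.35],"turn":0},{"hand":0.38,"translation":[0,0,2.35],"turn":0},{"hand":0.38,"translation":[0,0,2.35],"turn":0}]}}

```text
t: 2.9
position: [0.5279, 0.1279, 0.1908]
tool_rot: [[-0.985, 0.175, 0.002], [0.175, 0.985, 0.001], [-0.001, 0.001, -1.0]]
ft_force: [0.8, 3.0, 4.4]
width: 0.62
grasp_force: 2.3
```

```bash
cat > look.py <<'E'
import sys
from m import *
O=np.array([.5815,.1059]);ex=np.array([.9845,-.1754]);ey=np.array([.1754,.9845])
f=sys.argv[1];pt,dt=snap("top","top"+f);p,d=snap("side","side"+f)
for n,dd in(("top",dt),("top",np.load('pics/top0.npy'))):
    w=cloud(n,dd);r=w[...,:2]-O;X=r@ex;Y=r@ey;Z=w[...,2]
    k=(dd>0)&(abs(X-.055)<.004)&(abs(Y+.010)<.006);b=(dd>0)&(X>-.02)&(X<.04)&(Y>.036)&(Y<.056)
    A=np.c_[Y[b]-.022,np.ones(b.sum())];print('jaw z',np.median(Z[k]).round(4),k.sum(),'bar z mean, slope',Z[b].mean().round(4) if b.any() else None,np.linalg.lstsq(A,Z[b],rcond=None)[0].round(3))
c,sz,a=rect('side','side'+f,'brass',.027);q=(c/1000-O);print('blank side x,y',q@ex,q@ey,sz)
s=manip.state();print(s['position'],s['ft_force'],s['width'])
cv2.imwrite('pics/c'+f+'.png',cv2.resize(p[140:250,240:370,::-1],None,fx=5,fy=5,interpolation=2))
E
python3 look.py 2
```

```text
jaw z 0.0244 28 bar z mean, slope None [0. 0.]
jaw z 0.0322 26 bar z mean, slope 0.0271 [0.258 0.021]
blank side x,y 0.0022700200000000423 -0.020723159999999994 [41.8 53. ]
[0.52782491 0.12779475 0.19070802] [1.29250136 2.91909355 4.63207727] 0.6233424837499474
```

View pics/c2.png

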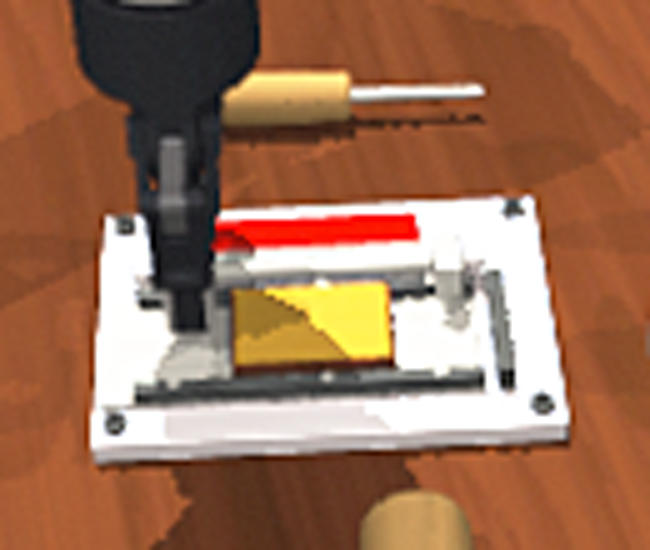

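The finger sits behind the blank (rear edge at crop column 235) and the bar is pressed. I'll read the clip angle from the bar's slope in the side depth.

```bash
cat > ang.py <<'E'
import sys
from m import *
O=np.array([.5815,.1059]);ex=np.array([.9845,-.1754]);ey=np.array([.1754,.9845])
def go(f):
    d=np.load(f'pics/side{f}.npy');p=cv2.imread(f'pics/side{f}.png')[:,:,::-1].copy();w=cloud("side",d);r=w[...,:2]-O;X=r@ex;Y=r@ey;Z=w[...,2]
    h=cv2.cvtColor(p,cv2.COLOR_RGB2HSV);red=((h[...,0]<6)|(h[...,0]>174))&(h[...,1]>190)
    b=red&(d>0)&(X>-.02)&(X<.04)&(Y>.036)&(Y<.056);A=np.c_[Y[b]-.046,np.ones(b.sum())]
    k=(d>0)&(abs(X-.055)<.005)&(Y>-.016)&(Y<.01)&(Z>.022)
    print(f,b.sum(),'slope,z24',np.linalg.lstsq(A,Z[b],rcond=None)[0].round(4),'jawtop',np.percentile(Z[k],[50,90,98]).round(4))
for f in sys.argv[1:]: go(f)
E
python3 ang.py 0 1 2
```

```text
0 76 slope,z24 [0.1505 0.0262] jawtop [0.0341 0.0362 0.0368]
1 131 slope,z24 [0.1574 0.0261] jawtop [0.0341 0.0363 0.0371]
2 124 slope,z24 [-0.0322  0.0205] jawtop [0.0376 0.0423 0.0434]
```

Request:
{"fn": "apply_moves", "kwargs": {"motion": [{"hand":0.38,"translation":[0,0,0.05],"turn":0},{"hand":0.38,"translation":[0,0,0.11],"turn":0},{"hand":0.38,"translation":[0,0,0.11],"turn":0},{"hand":0.38,"translation":[0,0,0.11],"turn":0}]}}

```text
t: 3.4
position: [0.5278, 0.1277, 0.1876]
tool_rot: [[-0.985, 0.175, 0.001], [0.175, 0.985, 0.001], [-0.001, 0.001, -1.0]]
ft_force: [-0.1, 2.6, 8.8]
width: 0.621
grasp_force: 4.6
```

```bash
python3 look.py 3 | tail -2; python3 ang.py 3
```

```text
blank side x,y 0.0022700200000000423 -0.020723159999999994 [41.8 53. ]
[0.52784257 0.12773248 0.18757074] [0.02289612 3.96372709 9.14875558] 0.62096345637888
3 92 slope,z24 [-0.2424  0.0163] jawtop [0.0416 0.0463 0.0472]
```

The bar is at its stop, about 0.4 rad. Next I'll push.

Request:
{"fn": "apply_moves", "kwargs": {"motion": [{"hand":0.38,"translation":[-0.1,0,0],"turn":0},{"hand":0.38,"translation":[-0.2,0,0],"turn":0},{"hand":0.38,"translation":[-0.3,0,0],"turn":0},{"hand":0.38,"translation":[-0.4,0,0],"turn":0},{"hand":0.38,"translation":[-0.5,0,0],"turn":0},{"hand":0.38,"translation":[-0.6,0,0],"turn":0},{"hand":0.38,"translation":[-0.7,0,0],"turn":0},{"hand":0.38,"translation":[-0.8,0,0],"turn":0},{"hand":0.38,"translation":[-0.9,0,0],"turn":0},{"hand":0.38,"translation":[-1.0,0,0],"turn":0},{"hand":0.38,"translation":[-1.1,0,0],"turn":0},{"hand":0.38,"translation":[-1.2,0,0],"turn":0},{"hand":0.38,"translation":[-1.3,0,0],"turn":0},{"hand":0.38,"translation":[-1.4,0,0],"turn":0},{"hand":0.38,"translation":[-1.5,0,0],"turn":0},{"hand":0.38,"translation":[-1.5,0,0],"turn":0}]}}

```text
t: 5.1
position: [0.5708, 0.1205, 0.1874]
tool_rot: [[-0.985, 0.174, -0.002], [0.174, 0.985, 0.001], [0.003, 0.001, -1.0]]
ft_force: [-5.4, 3.7, 14.7]
width: 0.62
grasp_force: 7.7
```

```bash
python3 look.py 4 | tail -2; python3 ang.py 4
```

```text
blank side x,y 0.053267690000000034 -0.019052309999999996 [27.1 56.3]
[0.57070136 0.12047412 0.18747403] [-6.07551873  3.74464734 14.31640238] 0.6215294260428454
4 65 slope,z24 [-0.1991  0.0165] jawtop [0.0383 0.0453 0.0471]
```

View pics/c4.png

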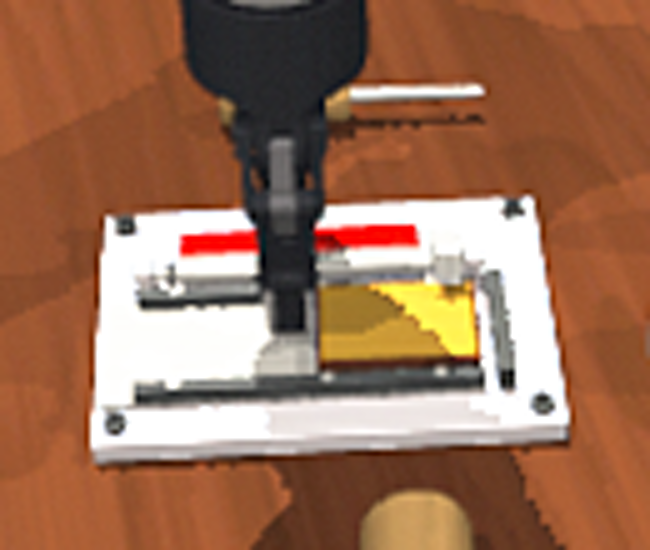

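The blank is about 4–5 mm short of the stop, with the jaw up. I'll continue.

Request:
{"fn": "apply_moves", "kwargs": {"motion": [{"hand":0.38,"translation":[-0.06,0,0],"turn":0},{"hand":0.38,"translation":[-0.12,0,0],"turn":0},{"hand":0.38,"translation":[-0.18,0,0],"turn":0},{"hand":0.38,"translation":[-0.22,0,0],"turn":0},{"hand":0.38,"translation":[-0.24,0,0],"turn":0},{"hand":0.38,"translation":[-0.24,0,0],"turn":0},{"hand":0.38,"translation":[-0.24,0,0],"turn":0}]}}

```text
t: 5.9
position: [0.5767, 0.1194, 0.1874]
tool_rot: [[-0.985, 0.174, -0.005], [0.174, 0.985, 0.001], [0.005, 0.0, -1.0]]
ft_force: [-10.8, 4.4, 19.1]
width: 0.624
grasp_force: 10.4
```

```bash
python3 look.py 5 | tail -2; python3 ang.py 5
```

```text
blank side x,y 0.0482065699999999 -0.023712280000000016 [45.2 45.5]
[0.57676228 0.11944282 0.18738169] [-10.32968831   5.77475107  18.67588588] 0.6208032602902079
5 50 slope,z24 [-0.2277  0.0165] jawtop [0.0426 0.3893 0.398 ]
```

View pics/c5.png

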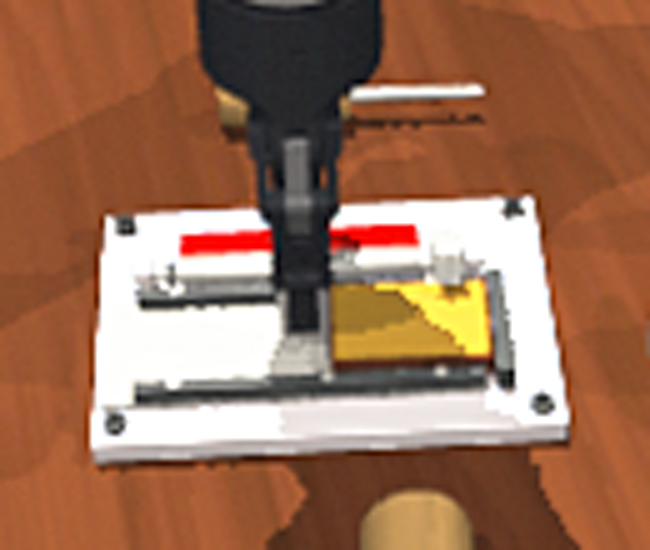

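The blank's front edge appears to be at the stop, and the push force has doubled. I'll push a little more to confirm.

Request:
{"fn": "apply_moves", "kwargs": {"motion": [{"hand":0.38,"translation":[-0.05,0,-0.02],"turn":0},{"hand":0.38,"translation":[-0.1,0,-0.02],"turn":0},{"hand":0.38,"translation":[-0.13,0,-0.02],"turn":0},{"hand":0.38,"translation":[-0.13,0,-0.02],"turn":0},{"hand":0.38,"translation":[-0.13,0,-0.02],"turn":0}]}}

```text
t: 6.5
position: [0.5782, 0.1192, 0.1873]
tool_rot: [[-0.985, 0.173, -0.011], [0.173, 0.985, 0.001], [0.011, -0.001, -1.0]]
ft_force: [-19.8, 6.0, 24.0]
width: 0.62
grasp_force: 16.8
```

```bash
python3 look.py 6 | tail -2; python3 ang.py 6
```

```text
blank side x,y 0.05893704999999999 -0.014385549999999997 [32.8 59.9]
[0.5781526  0.11925644 0.18734355] [-20.67199316   6.00785009  24.16770125] 0.6217765276217799
6 51 slope,z24 [-0.2608  0.0164] jawtop [0.0438 0.3848 0.3957]
```

View pics/c6.png

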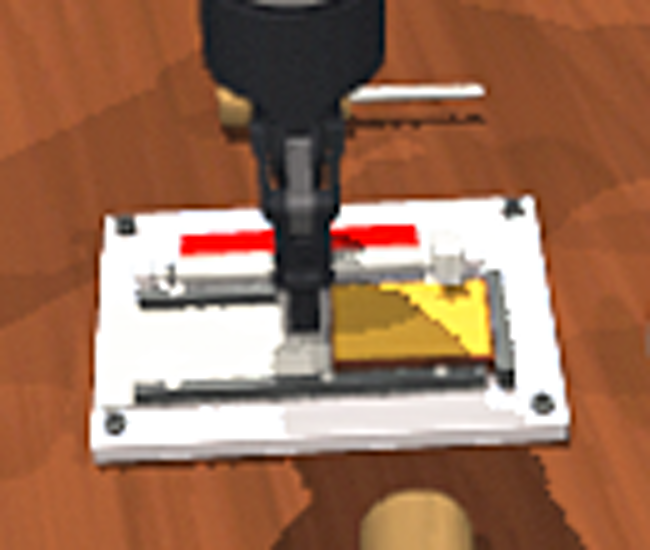

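The push force jumped to 20 N with no further travel of the tip, so the blank is home. I'll back off horizontally first, then raise slowly.

Request:
{"fn": "apply_moves", "kwargs": {"motion": [{"hand":0.38,"translation":[0.04,0,0],"turn":0},{"hand":0.38,"translation":[0.08,0,0],"turn":0},{"hand":0.38,"translation":[0.12,0,0],"turn":0},{"hand":0.38,"translation":[0.18,0,0],"turn":0},{"hand":0.38,"translation":[0.24,0,0],"turn":0},{"hand":0.38,"translation":[0.3,0,0],"turn":0},{"hand":0.38,"translation":[0.35,0,0],"turn":0},{"hand":0.38,"translation":[0.35,0,0],"turn":0},{"hand":0.38,"translation":[0.35,0,0],"turn":0}]}}

```text
t: 7.5
position: [0.5733, 0.1193, 0.1883]
tool_rot: [[-0.984, 0.176, 0.003], [0.176, 0.984, 0.0], [-0.003, 0.001, -1.0]]
ft_force: [3.5, 0.6, 6.0]
width: 0.622
grasp_force: 3.3
```

```bash
python3 look.py 7 | tail -2; python3 ang.py 7
```

```text
blank side x,y 0.05055861999999997 -0.02380111 [45.2 41.1]
[0.57330688 0.11934216 0.18829461] [2.73456974 2.18230478 6.28118177] 0.6199657449825655
7 64 slope,z24 [-0.2071  0.0171] jawtop [0.0374 0.045  0.0467]
```

View pics/c7.png

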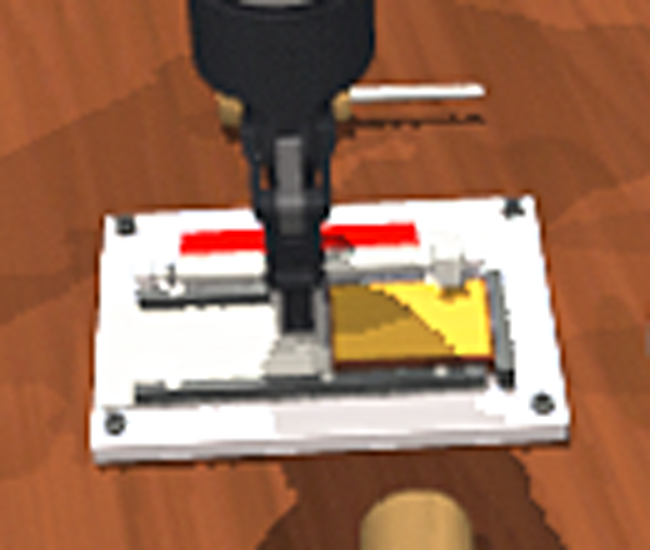

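The blank stayed at the stop and the finger now has a small gap behind it. I'll let the bar up slowly, then go clear.

Request:
{"fn": "apply_moves", "kwargs": {"motion": [{"hand":0.38,"translation":[0.05,0,-0.04],"turn":0},{"hand":0.38,"translation":[0.05,0,-0.08],"turn":0},{"hand":0.38,"translation":[0.05,0,-0.12],"turn":0},{"hand":0.38,"translation":[0.05,0,-0.16],"turn":0},{"hand":0.38,"translation":[0.05,0,-0.2],"turn":0},{"hand":0.38,"translation":[0.05,0,-0.3],"turn":0},{"hand":0.38,"translation":[0.05,0,-0.5],"turn":0},{"hand":0.38,"translation":[0.05,0,-1],"turn":0},{"hand":0.38,"translation":[0.05,0,-2],"turn":0},{"hand":0.38,"translation":[0.05,0,-3.5],"turn":0},{"hand":0.38,"translation":[0.05,0,-5],"turn":0},{"hand":0.38,"translation":[3,0,-6],"turn":0},{"hand":0.38,"translation":[6,0,-6],"turn":0},{"hand":0.38,"translation":[6,0,-6],"turn":0},{"hand":0.38,"translation":[6,0,-6],"turn":0},{"hand":0.38,"translation":[6,0,-6],"turn":0},{"hand":0.38,"translation":[6,0,-6],"turn":0}]}}

```text
t: 9.3
position: [0.3948, 0.1511, 0.3683]
tool_rot: [[-0.985, 0.174, 0.001], [0.174, 0.985, 0.001], [-0.001, 0.001, -1.0]]
ft_force: [0.4, -0.8, 0.3]
width: 0.623
grasp_force: 0.0
```

```bash
python3 look.py 8; python3 ang.py 8; python3 -c "
from m import *
for n in ('top','side'):
  for nm,z in (('white',.012),('brass',.027)): print(n,nm,*rect(n,n+'8',nm,z))"
```

```text
jaw z 0.0366 23 bar z mean, slope 0.0214 [0.007 0.021]
jaw z 0.0322 26 bar z mean, slope 0.0271 [0.258 0.021]
blank side x,y 0.038467939999999944 -0.023212680000000013 [45.3 64.3]
[0.39593343 0.1508153  0.36783333] [-0.23917771  1.50042317  0.18285761] 0.6174967972834783
8 122 slope,z24 [-0.0445  0.0205] jawtop [0.0372 0.041  0.0427]
top white [581.4 105.9] [151.9 201.7] 79.8
top brass [614.1  77.6] [46.1 65.9] 79.1
side white [582.3 100.8] [161.  200.5] 79.9
side brass [615.3  76.3] [45.3 64.3] 79.1
```

View pics/c8.png

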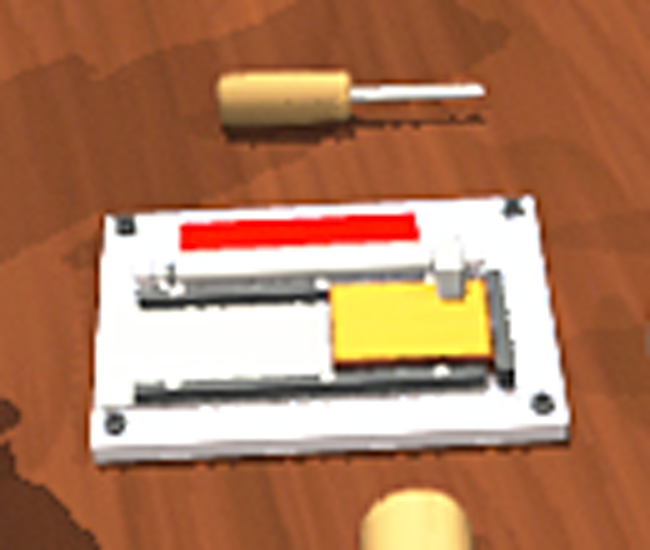

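The blank measures at fixture x ≈ 37 mm (home), the jaw rests on the brass (clip about 0.24 rad) and the arm is clear. I'll hand in.

```bash
python3 -c "
from bench import manip
print(manip.job_done())"
```

```text
the job is handed in; nothing more can be done
None
```

The blank is fully home against the end stop (about 37 mm on the fixture's x axis), clamped under the jaw with the thumb bar released and the arm clear; I handed the job in after about 9 s of robot time, and the hand-in gave no verdict.

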